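# Dump a batch of cartons from a drop-bottom hopper into the catch pan

### The arm

A 6-joint arm with a two-finger parallel gripper is mounted at the origin on the work surface. World frame = base frame: x ahead of the robot, y to its left, z up, the work surface at z = 0. Lengths are in m, angles in rad, forces in N, time in s.
With the tool pointing down it reaches from about 0.25 to 0.775 m from the base axis. Payload 8.9 kg.
Tool frame: the origin (TCP) lies on the centre line of the jaws, within the pads' length; the fingertips stand 25 mm ahead of it and the grasp point (between the pads) lies 6 mm ahead of it; z points along the fingers, y is the direction in which the jaws open and shut (so a half turn about z gives the same grasp; the last joint's range is limited). The gripper opens to 85 mm and grips with 20 to 120 N. Pads are 22 mm wide; open, the fingers measure 114 mm over their backs; the gripper's body (76 mm by 85 mm) begins 54 mm behind the grasp point. The pads swing forward as they close: fully open they stand 13 mm farther back than shut.
Start: joints at [1.193, 0.291, -0.153, 1.127, 0, 1.431], TCP at [0.124, 0.51, 0.256] pointing down, gripper open.
Joint ranges: [-2.52, 2.52], [-0.91, 1.74], [-1.3, 1.37], [-1.96, 2.02], [-1.52, 1.47], [-3.14, 3.14]. Speed limits (rad/s): [2.22, 2.22, 2.79, 3.14, 3.14, 3.14].

### API

Orientations are given as a rotation vector (axis times angle).
In Python, from bench import robot gives the robot as it stands.
- The arm moves only by the tool jog_arm, never from a script. Its argument "steps" is one flat list of numbers, 6 for each row, row after row: the shift along the tool's x, y, z in cm, then the turn, a rotation vector about the tool's x, y, z in rad. A call has 1 to 10 rows; each row is the pose to reach, as a shift and turn from the pose commanded when the call began, along the tool's axes at that moment; what a row does not reach only later rows make up. A row lasts 1/10 s, in which the tool goes at most 50 mm and 8.59 degrees, less where a joint would pass 70% of its speed; a pose out of reach is approached as far as the arm can. A call with a gripper value outside its range is refused whole. "claw" is the finger opening in cm, from 0 to 8.54, set as the call begins (left out, the last holds). The fingers move at their own pace and stop on an object; "grip_force" is the grip in N (left out, the last holds). Time passes only in rows, so rows that repeat a pose let the fingers close. It gives the time, the measured TCP pose, the force and the opening at its end, in the units of the state.
- robot.get_obs(): the state, without advancing time (a new reading comes with each control period).
- robot.snapshot(name): name is "scene" or "top" or "wrist"; returns a dict with "image" (400x640x3 uint8, red, green, blue), "camera_matrix" (3x3 intrinsics, pixels), "R" (3x3) and "t" (3): a world point X has camera coordinates R X + t; the wrist camera has in their place "hand_eye" (4x4, takes a point from camera to tool coordinates, whose origin is the TCP and whose axes are the flange's). Camera axes: x right, y down, z forward; pixel columns grow to the right and rows downward; lengths in m; the calibration is good to about 2 mm. A picture is of the moment at which its call begins: read the wrist's pose just before it. There is no depth.
- robot.finish_job(): hands the job in, once; it reports no verdict.
The state is a dict: "time": time; "joint_pos": joint angles; "dq": joint speeds; "joint_torque": joint torques, N m; "tcp_pos": TCP position; "tcp_rot": TCP orientation; "force": force on the tool from outside, world axes, zero at the start; "ft_torque": the same for the moment, N m; "width": finger opening in m.
Only numpy, scipy, OpenCV 4.12 (cv2) and the standard library are available. Lean on these libraries where they do the work, as an engineer would, in place of code of your own. Each camera call takes 0.05 s, during which the arm holds its last target.

### The job

Bring the empty catch pan by its blue handle under the drop-bottom hopper, standing flat on the bench and centred below the chamber, while the hopper floor is still shut. Then slide the red bolt handle sideways so that the floor swings open and all three cartons fall into the pan. Leave the pan there with the three cartons in it, let go of everything, and leave the scale, the spray bottle and the jar where they stand.

Things in the scene. Friction and masses are not known exactly. Their poses are not given: they have to be found in the camera images.
- hopper: Drop-bottom batch hopper, bare aluminium, fixed to the bench; origin on the bench below its chamber's centre, z up; its front (-x, with the bolt) faces roughly the robot (yaw to 0.2 rad). Chamber inside 130 (x) by 140 mm (y), walls 4 mm, floor top at 230, wall top at 290 mm. Side flares reach y = +-123 mm. Front and sides below the floor are open, 210 mm of free height.
- flare_edge (a point): Middle of the front edge of the hopper's flared mouth (here a clear plastic sheet): x = -131, z = 337 mm in the hopper's frame, 236 mm wide (y). It slopes from here to the wall top (x = -69 mm, z = 290 mm) and overhangs the red handle: a gripper pointing straight down cannot reach it, one leaning back 30 to 45 degrees (upper end towards the robot) can.
- column_foot (a point): Middle of the front edge of the hopper's foot plate (100 by 100 by 12 mm), on the bench 125 mm behind the drop point (hopper +x). On the plate stands the 50 mm square column, 300 mm high, that carries the hopper from behind; nothing else stands below the hopper.
- drop_point (a point): The point on the bench below the centre of the chamber (the hopper's origin), where the pan's centre belongs. Its axes are the hopper's.
- trap (a joint): Angle of the hopper's hinged steel floor, rad: 0 shut (level), opens downward to 1.4. Hinged at the rear (hopper x = +67 mm, z = 227 mm); the front edge swings down and back. It falls open by its own weight and the cartons' once the bolt is clear, and comes no lower than 65 mm above the bench.
- bolt (a joint): Travel of the sliding bolt below the front tongue of the floor, m: 0 fully shut (start 0 to 5 mm), end stop at 0.055; grows as the bolt slides towards the hopper's +y (to the robot's left). The floor is let go at about 0.035 to 0.040. The bolt stays where it is left; it takes about 2 to 5 N to slide.
- bolt_grip (a point): Where to grip the bolt's red handle: a bar 14 mm wide (y), 18 mm high, 64 mm long, sticking out level along the hopper's -x, free on both y sides. This point, on the bar's middle line, is 219 mm above the bench, 133 mm in front of the chamber's centre and 20 mm short of the bar's free end. It moves with the bolt; axes are the hopper's.
- pan: Loose open steel catch pan, 200 (x) by 180 (y) by 50 mm high, walls 4 mm, about 0.5 kg; origin at the centre of its underside, z up. Its handle points along its -x, roughly to the robot (yaw to 0.35 rad). It stands to the robot's left or right, the scale on the other side. It can be dragged flat over the bench.
- pan_handle (a point): Where to grip the pan's blue handle: bar 20 mm wide (y), 16 mm high, lying along the pan's x from 107 to 192 mm in front of the pan's centre; this point is on its middle line 155 mm in front of the pan's centre, 40 mm above the bench. Axes as the pan.
- carton1: Sealed black carton with a yellow band, 34 by 100 by 30 mm, 80 g, lying in the hopper at the front, its length across (hopper y); origin at the centre of its underside.
- carton2: Sealed black carton with a yellow band, 34 by 100 by 30 mm, 80 g, lying in the hopper in the middle, its length across (hopper y); origin at the centre of its underside.
- carton3: Sealed black carton with a yellow band, 34 by 100 by 30 mm, 80 g, lying in the hopper at the rear, its length across (hopper y); origin at the centre of its underside.
- scale: White bench scale with a steel platter and red feet, 200 by 200 by 70 mm, 1.8 kg, loose; origin at the centre of its underside. Not to be moved.
- spray: Green spray bottle with white head, 70 mm wide, 196 mm high, loose, behind and beside the hopper, left or right; origin at its underside. Not to be moved.
- jar: Jar with a red cap, 72 mm wide, 110 mm high, loose, behind and beside the hopper, on the other side from the spray bottle; origin at its underside. Not to be moved.
Mind the look-alikes: they are no part of the job. What is shaped like the carton1 but orange or turquoise is not meant.

How it is judged:
On the way, in this order (a step that is already met when the one before it is completed fails the run):
1. the pan stands flat on the bench with its centre within 40 mm of the drop point, the hopper floor still shut (horizontal distance between pan and drop_point below 0.04 m and angle between pan's own z axis and vertical below 0.15 rad and height (world z) of pan below 0.01 m and value of joint trap below 0.1 rad), for 0.2 s.
2. the hopper floor has swung open (past 0.7 rad) and the three cartons are in the pan (value of joint trap above 0.7 rad and x of carton1 in the frame of pan between -0.1 and 0.1 m and y of carton1 in the frame of pan between -0.09 and 0.09 m and z of carton1 in the frame of pan between -0.005 and 0.105 m and x of carton2 in the frame of pan between -0.1 and 0.1 m and y of carton2 in the frame of pan between -0.09 and 0.09 m and z of carton2 in the frame of pan between -0.005 and 0.105 m and x of carton3 in the frame of pan between -0.1 and 0.1 m and y of carton3 in the frame of pan between -0.09 and 0.09 m and z of carton3 in the frame of pan between -0.005 and 0.105 m), for 0.2 s.
At the end, for the whole second after the job is handed in: The pan stands flat on the bench, centre within 50 mm of the drop point; the bolt is drawn past 30 mm and the floor hangs open past 0.7 rad; all three cartons lie inside the pan (origins within its outline, at most 105 mm above its underside); pan and cartons at rest (all of step 2 and horizontal distance between pan and drop_point below 0.05 m and angle between pan's own z axis and vertical below 0.15 rad and height (world z) of pan below 0.01 m and linear speed of each of pan, carton1, carton2, carton3 below 0.03 m/s and value of joint bolt above 0.03 m); the robot touches nothing.
It fails at once if the scale is shifted by more than 30 mm (distance of scale from where it was at the start of the episode above 0.03 m).
It fails at once if the spray bottle is shifted by more than 30 mm (distance of spray from where it was at the start of the episode above 0.03 m).
It fails at once if the jar is shifted by more than 30 mm (distance of jar from where it was at the start of the episode above 0.03 m).
It also fails if it takes over 51 s, if anything falls off the work surface, if the arm or the gripper's body presses on something with over 40 N, if the wrist force passes 120 N, or if a joint passes its speed limit or range.

## Working session

There is one attempt and no reset: what is moved stays moved. The work goes in short steps, Python scripts to look and compute and a tool call to move; the robot and the scene stay as the last step left them, time stands still between calls to the robot, and variables do not carry over. Pictures are saved under pics/ and viewed, and the job is handed in when it is done.

Besides the shell and the picture viewer there is one more tool, called after ">>>" as name(argument=value, ...) on one line, values as JSON. jog_arm: Moves the arm, as the interface text tells. Its arguments: {"type":"object","properties":{"steps":{"type":"array","items":{"type":"number"}},"claw":{"type":"number"},"grip_force":{"type":"number"}},"required":["steps"]}

```bash
ls; mkdir -p pics
python3 - <<'E'
from bench import robot
import cv2,pickle
o=robot.get_obs();print(o)
d={}
for n in("scene","top","wrist"):
    s=robot.snapshot(n);d[n]=s;cv2.imwrite(f"pics/{n}0.png",s["image"][:,:,::-1])
    print(n,s["camera_matrix"].tolist(),s.get("R"),s.get("t"),s.get("hand_eye"))
pickle.dump((o,d),open("s0.pkl","wb"))
E
```

```text
pics
{'time': 0.0, 'joint_pos': array([ 1.19271961e+00,  2.91309845e-01, -1.54139922e-01,  1.12670032e+00,
        1.62339080e-05,  1.43148403e+00]), 'dq': array([ 0.00045745, -0.00066485,  0.00088733,  0.00186785, -0.00061359,
        0.00047734]), 'joint_torque': array([-1.05416511e-03, -5.37144971e+01,  3.31367576e+01,  1.60691788e-02,
       -4.65622852e-04,  1.19634086e-05]), 'tcp_pos': array([0.12400701, 0.50971783, 0.25571185]), 'tcp_rot': array([-3.74116853e-01, -3.11887196e+00,  2.04896949e-03]), 'force': array([-0.29140088, -0.05542382,  0.26000885]), 'ft_torque': array([-0.00664846, -0.03405169,  0.02578498]), 'width': 0.08565503664058188}
scene [[399.5125615521785, 0.0, 319.8665593291383], [0.0, 399.5125615521785, 201.05962465016114], [0.0, 0.0, 1.0]] [[ 0.09918645  0.99506816 -0.00118359]
 [ 0.72858194 -0.07343366 -0.68101091]
 [-0.67773919  0.06668471 -0.73227231]] [-0.04870451 -0.26704744  1.62200929] None
top [[509.3092034989974, 0.0, 318.9732218910969], [0.0, 509.3092034989974, 187.07912009634748], [0.0, 0.0, 1.0]] [[ 0.02827183 -0.99957769  0.00671852]
 [-0.98208269 -0.02902853 -0.18620135]
 [ 0.18631774 -0.00133389 -0.98248864]] [-0.01293329  0.57622454  1.21081648] None
wrist [[342.9987137595271, 0.0, 320.6935056367281], [0.0, 342.9987137595271, 201.9542185432279], [0.0, 0.0, 1.0]] None None [[-4.21639523e-04 -9.52994937e-01 -3.02985927e-01  7.62586278e-02]
 [ 9.99999911e-01 -4.05145623e-04 -1.17291777e-04  7.65209054e-04]
 [-1.09749522e-05 -3.02985950e-01  9.52995023e-01 -1.16779714e-01]
 [ 0.00000000e+00  0.00000000e+00  0.00000000e+00  1.00000000e+00]]
```

View pics/scene0.png

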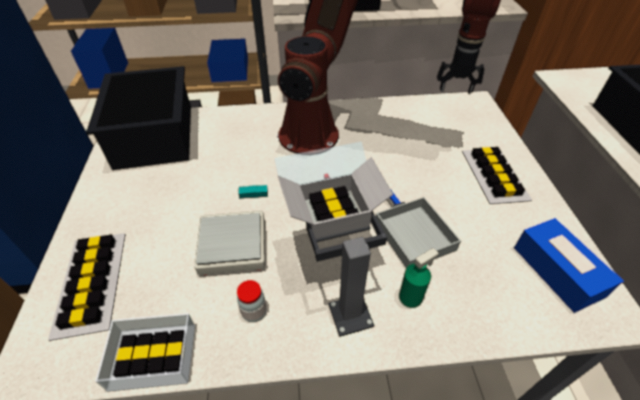

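View pics/top0.png

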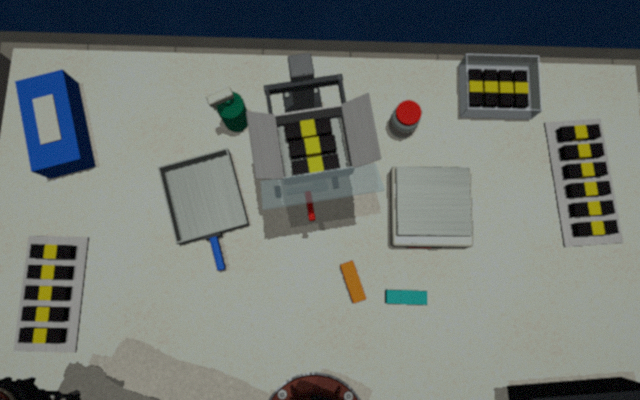

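View pics/wrist0.png

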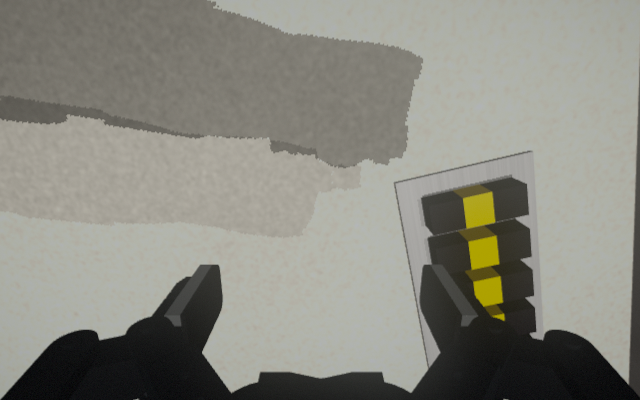

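Run:
```python
import pickle,cv2,numpy as np
o,d=pickle.load(open("s0.pkl","rb"))
im=d["top"]["image"][:,:,::-1]
a=cv2.resize(im[45:245,240:400],None,fx=5,fy=5,interpolation=cv2.INTER_CUBIC)[:, :]
cv2.imwrite("pics/h.png",cv2.resize(im[45:245,235:395],None,fx=3,fy=3,interpolation=cv2.INTER_CUBIC)) 
cv2.imwrite("pics/p.png",cv2.resize(im[140:280,150:260],None,fx=4,fy=4,interpolation=cv2.INTER_CUBIC))
hsv=cv2.cvtColor(d["top"]["image"],cv2.COLOR_RGB2HSV)
for nm,m,(x0,x1,y0,y1) in (("blue",cv2.inRange(hsv,(100,150,60),(130,255,255)),(150,260,220,280)),("red",cv2.inRange(hsv,(0,150,60),(8,255,255))|cv2.inRange(hsv,(172,150,60),(180,255,255)),(290,330,170,235))):
    mm=np.zeros_like(m);mm[y0:y1,x0:x1]=m[y0:y1,x0:x1]
    ys,xs=np.nonzero(mm);print(nm,len(xs),xs.mean(),ys.mean(),cv2.minAreaRect(np.c_[xs,ys].astype(np.float32)), xs.min(),xs.max(),ys.min(),ys.max())
```

```text
blue 244 216.97540983606558 252.70491803278688 ((216.73532104492188, 252.94119262695312), (33.71245193481445, 8.246211051940918), 75.96376037597656) 209 224 237 269
red 98 310.53061224489795 211.8469387755102 ((310.3647155761719, 211.64117431640625), (17.029043197631836, 6.074052810668945), 77.47119140625) 307 314 203 220
```

View pics/h.png

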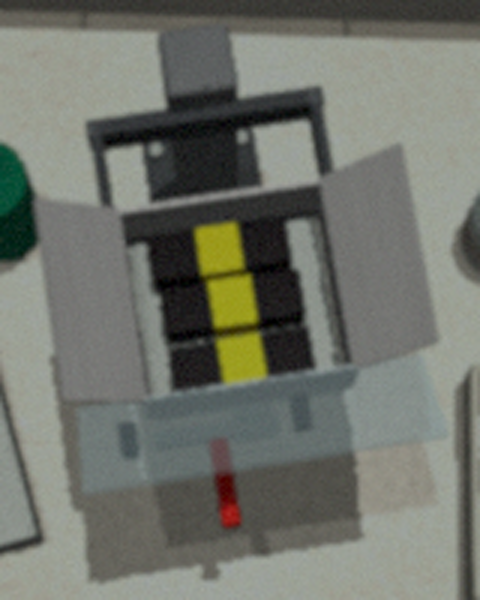

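View pics/p.png

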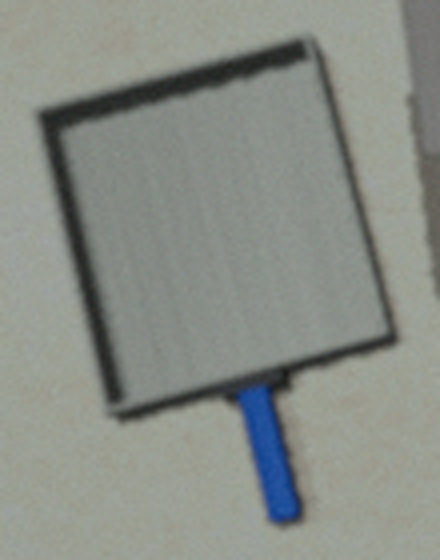

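```bash
cat > h.py <<'E'
import numpy as np,pickle
def ray(s,u,v,z):
    K=s["camera_matrix"];R=s["R"];t=s["t"]
    c=-R.T@t; dd=R.T@np.linalg.inv(K)@np.array([u,v,1.])
    return c+dd*(z-c[2])/dd[2]
def proj(s,X):
    p=s["camera_matrix"]@(s["R"]@np.asarray(X)+s["t"]);return p[:2]/p[2]
E
python3 - <<'E'
from h import *
o,d=pickle.load(open("s0.pkl","rb"));s=d["top"]
P=lambda x,y,z:ray(s,235+(x+.5)/3-.5,45+(y+.5)/3-.5,z)
L=P(83,493,.337);Rr=P(447,437,.337)
print("flare",L,Rr,np.linalg.norm(L-Rr),"yaw",np.arctan2(*( -(L-Rr)[0],(L-Rr)[1])))
m=(L+Rr)/2
a=P(145,400,.29);b=P(355,370,.29);print("front wall",a,b,np.linalg.norm(a-b),np.arctan2(-(a-b)[0],(a-b)[1]))
a2=P(120,213,.29);b2=P(325,185,.29);print("rear wall",a2,b2,np.linalg.norm(a2-b2),np.arctan2(-(a2-b2)[0],(a2-b2)[1]))
e=P(230,525,.228);q=P(219,440,.228);print("handle",e,q,np.arctan2((q-e)[1],(q-e)[0]))
for yaw in(0.1,.13,.15):
    ux=np.array([np.cos(yaw),np.sin(yaw),0]);print("origins flare",m+.131*ux,"walls",(a+b+a2+b2)/4)
# foot plate front corners
f=[P(150,198,.012),P(258,186,.012)];print("foot",f,np.linalg.norm(f[0]-f[1]))
Q=lambda x,y,z:ray(s,150+(x+.5)/4-.5,140+(y+.5)/4-.5,z)
c=[Q(*p,.05) for p in((40,112),(312,40),(395,340),(115,415))]
print("pan",np.round(c,4).tolist(),[np.linalg.norm(c[i]-c[(i+1)%4]) for i in range(4)],np.mean(c,0))
f=(c[0]+c[1])/2-(c[2]+c[3])/2;print("yaw",np.arctan2(f[1],f[0]),np.mean(c,0)-.155*f/np.linalg.norm(f))
print("handle cen",ray(s,217,253,.048),"end",Q(285,522,.048))
for n in("top","scene"):
  pass
hsvs=None
print("scale",[ray(s,*p,.07) for p in((391,168),(470,168),(471,236),(393,238))])
print("spray",ray(s,232,113,.1),"jar",ray(s,407,112,.11),ray(s,405,130,0))
E
```

```text
flare [0.47713064 0.11056951 0.337     ] [ 0.52003732 -0.12008871  0.337     ] 0.2346149957160789 yaw 0.1839163078817027
front wall [0.54813174 0.07714767 0.29      ] [ 0.57303311 -0.0638086   0.29      ] 0.1431389107645699 0.17485610781822755
rear wall [0.67904038 0.09979629 0.29      ] [ 0.70360587 -0.04097628  0.29      ] 0.1428998936016589 0.1727651074101691
handle [0.47294268 0.01810119 0.228     ] [0.53344886 0.02780443 0.228     ] 0.15901374982371475
origins flare [0.62892952 0.00831858 0.337     ] walls [0.62595277 0.01803977 0.29      ]
origins flare [0.62847859 0.01222248 0.337     ] walls [0.62595277 0.01803977 0.29      ]
origins flare [0.62811299 0.0148168  0.337     ] walls [0.62595277 0.01803977 0.29      ]
foot [array([0.78706001, 0.10007519, 0.012     ]), array([0.801061  , 0.00531405, 0.012     ])] 0.09578988275935256
pan [[0.6149, 0.4041, 0.05], [0.6665, 0.2369, 0.05], [0.4782, 0.1743, 0.05], [0.4275, 0.3422, 0.05]] [np.float64(0.17495410128533426), np.float64(0.19841272021731107), np.float64(0.17534752458797248), np.float64(0.19740889184512164)] [0.54679047 0.28938706 0.05      ]
yaw 0.31993026476192515 [0.39965558 0.24063951 0.05      ]
handle cen [0.40701931 0.24710419 0.048     ] end [0.36620947 0.23505592 0.048     ]
scale [array([ 0.6265995 , -0.17287209,  0.07      ]), array([ 0.63243267, -0.36847854,  0.07      ]), array([ 0.4640907 , -0.36634843,  0.07      ]), array([ 0.45383022, -0.17802507,  0.07      ])]
spray [0.74652844 0.2226297  0.1       ] jar [ 0.75875388 -0.20590421  0.11      ] [ 0.74733679 -0.21998388  0.        ]
```

```bash
cat >> h.py <<'E'
from scipy.spatial.transform import Rotation as Ro
def Rt(yaw,lean):
    ux=np.array([np.cos(yaw),np.sin(yaw),0]);uy=np.array([-np.sin(yaw),np.cos(yaw),0]);ez=np.array([0,0,1.])
    z=np.sin(lean)*ux-np.cos(lean)*ez
    return np.c_[np.cross(uy,z),uy,z]
def move(o,grasp,yaw,lean,back=0.,cur=None):
    "shift cm, rotvec in current tool axes, to put grasp point at grasp, retreated by back"
    R1=Rt(yaw,lean);p1=np.asarray(grasp)-(.006+back)*R1[:,2]
    if cur is None: R0=Ro.from_rotvec(o["tcp_rot"]).as_matrix();p0=o["tcp_pos"]
    else: R0,p0=cur
    sh=R0.T@(p1-p0)*100; rv=Ro.from_matrix(R0.T@R1).as_rotvec()
    print(np.round(sh,2).tolist(),np.round(rv,3).tolist(),"tcp",np.round(p1,4))
    return R1,p1
E
python3 - <<'E'
from h import *
from bench import robot
o=robot.get_obs()
y=.305;g=np.array([.547,.289,0])-.162*np.array([np.cos(y),np.sin(y),0])+[0,.002,.04];print(g)
c=move(o,g,y,.7,.12);move(o,g,y,.7,0,c)
E
```

```text
[0.39247679 0.24235251 0.04      ]
[-25.46, -23.83, 11.97] [-0.191, -0.683, -0.521] tcp [0.3151 0.218  0.1364]
[0.0, -0.0, 12.0] [0.0, 0.0, 0.0] tcp [0.3888 0.2412 0.0446]
```

>>> jog_arm(steps=[-25.46,-23.83,11.97,-0.191,-0.683,-0.521,-25.46,-23.83,11.97,-0.191,-0.683,-0.521,-25.46,-23.83,11.97,-0.191,-0.683,-0.521,-25.46,-23.83,11.97,-0.191,-0.683,-0.521,-25.46,-23.83,11.97,-0.191,-0.683,-0.521,-25.46,-23.83,11.97,-0.191,-0.683,-0.521,-25.46,-23.83,11.97,-0.191,-0.683,-0.521,-25.46,-23.83,11.97,-0.191,-0.683,-0.521,-25.46,-23.83,11.97,-0.191,-0.683,-0.521,-25.46,-23.83,11.97,-0.191,-0.683,-0.521], claw=8.5)

```text
time: 1.15
tcp_pos: [0.3223, 0.2258, 0.1495]
tcp_rot: [-0.366, 2.434, 0.124]
force: [-1.0, 0.3, 0.0]
width: 0.085
```

Run:
```python
from h import *
from bench import robot
import cv2
o=robot.get_obs();print(o["time"],o["tcp_pos"],o["tcp_rot"],o["joint_pos"])
s=robot.snapshot("wrist");cv2.imwrite("pics/w1.png",s["image"][:,:,::-1])
R0=Ro.from_rotvec(o["tcp_rot"]).as_matrix();H=s["hand_eye"]
hsv=cv2.cvtColor(s["image"],cv2.COLOR_RGB2HSV);m=cv2.inRange(hsv,(100,150,60),(130,255,255))
n,l,st,ce=cv2.connectedComponentsWithStats(m);i=1+np.argmax(st[1:,4]);print(st[i],ce[i])
for r in np.linspace(st[i][1]+5,st[i][1]+st[i][3]-5,5).astype(int):
    xs=np.nonzero(l[r]==i)[0]
    for u in (xs.min(),xs.max(),(xs.min()+xs.max())/2):
        dd=R0@H[:3,:3]@np.linalg.inv(s["camera_matrix"])@[u,r,1.];c0=R0@H[:3,3]+o["tcp_pos"]
        print(u,r,c0+dd*(.048-c0[2])/dd[2])
y=.305;g=np.array([.547,.289,0])-.162*np.array([np.cos(y),np.sin(y),0])+[0,.002,.04];move(o,g,y,.7)
```

```text
1.15 [0.32231028 0.22579917 0.14948561] [-0.36556211  2.43432473  0.12391442] [ 0.54777981 -0.15189429 -1.29917501 -0.24421223 -0.16121957  0.19364232]
[   0  299   98  101 4865] [ 33.77471737 332.81623844]
0 304 [ 0.7935243  -0.10673021  0.048     ]
70 304 [ 0.76261228 -0.01104613  0.048     ]
35.0 304 [ 0.77804205 -0.05880695  0.048     ]
0 326 [ 0.94734267 -0.16624098  0.048     ]
90 326 [ 0.89798361 -0.01567409  0.048     ]
45.0 326 [ 0.92259728 -0.09075664  0.048     ]
0 349 [ 1.20419408 -0.26561419  0.048     ]
45 349 [ 1.17102746 -0.16682237  0.048     ]
22.5 349 [ 1.18758186 -0.21613217  0.048     ]
0 372 [ 1.68675263 -0.4523112   0.048     ]
24 372 [ 1.65998085 -0.37591154  0.048     ]
12.0 372 [ 1.67334882 -0.41406023  0.048     ]
0 395 [ 2.92568993 -0.93164349  0.048     ]
3 395 [ 2.91896818 -0.91428724  0.048     ]
1.5 395 [ 2.92232805 -0.92296277  0.048     ]
[1.35, -0.42, 12.43] [-0.009, -0.016, -0.004] tcp [0.3888 0.2412 0.0446]
```

View pics/w1.png

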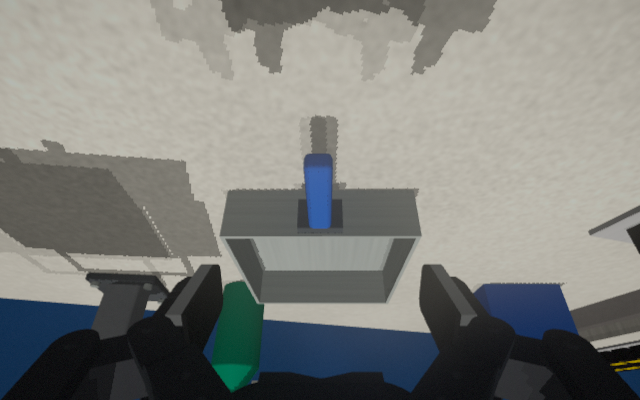

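>>> jog_arm(steps=[0.7,-0.2,3,0,-0.01,0,1.3,-0.3,6,-0.009,-0.016,0,1.35,-0.4,9,-0.009,-0.016,-0.004,1.35,-0.4,11,-0.009,-0.016,-0.004,1.35,-0.4,12.4,-0.009,-0.016,-0.004,1.35,-0.4,12.4,-0.009,-0.016,-0.004,1.35,-0.4,12.4,-0.009,-0.016,-0.004])

```text
time: 1.9
tcp_pos: [0.3964, 0.2537, 0.0492]
tcp_rot: [-0.379, 2.435, 0.127]
force: [-0.7, -0.3, -0.1]
width: 0.085
```

Run:
```python
from h import *
from bench import robot
import cv2
o=robot.get_obs();print(o["time"],o["tcp_pos"],o["tcp_rot"],o["joint_pos"],o["force"])
s=robot.snapshot("wrist");cv2.imwrite("pics/w2.png",s["image"][:,:,::-1])
y=.305;g=np.array([.547,.289,0])-.162*np.array([np.cos(y),np.sin(y),0])+[0,.002,.04];move(o,g,y,.7)
```

```text
1.9 [0.39640179 0.25369395 0.0492345 ] [-0.37892085  2.43517099  0.12711902] [ 0.48958836  0.41207512 -1.29912441 -0.81299127 -0.11874481  0.13930462] [-0.72450948 -0.32450946 -0.09204762]
[1.15, -0.96, -0.33] [-0.003, -0.019, 0.005] tcp [0.3888 0.2412 0.0446]
```

View pics/w2.png

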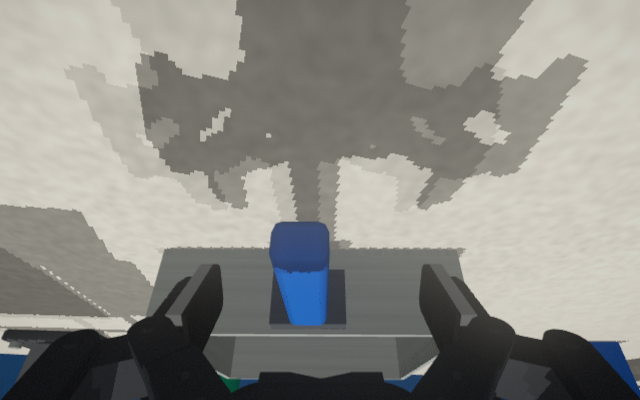

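Run:
```python
from h import *
from bench import robot
o=robot.get_obs()
y=.305;g=np.array([.547,.289,0])-.162*np.array([np.cos(y),np.sin(y),0])+[0,.002,.04]
move(o,g,y,.5)
move(o,g,y,.5,0,(Rt(y,.7),np.array([.3888,.2412,.0446])))
```

```text
[1.11, -0.96, -0.29] [-0.003, 0.183, 0.004] tcp [0.3897 0.2415 0.0453]
[-0.12, -0.0, 0.01] [0.0, 0.2, -0.0] tcp [0.3897 0.2415 0.0453]
```

>>> jog_arm(steps=[0,0,0,0,0.1,0,0,0,0,0,0.19,0,0,0,0,0,0.19,0,0,0,0,0,0.19,0])

```text
time: 2.35
tcp_pos: [0.3993, 0.2545, 0.0526]
tcp_rot: [-0.405, 2.615, 0.097]
force: [0.2, 0.0, -0.0]
width: 0.0853
```

Run:
```python
from h import *
from bench import robot
o=robot.get_obs();print(o["tcp_pos"],o["joint_pos"],o["force"])
y=.305;g=np.array([.547,.289,0])-.162*np.array([np.cos(y),np.sin(y),0])+[0,.002,.04]
move(o,g,y,.5)
```

```text
[0.39933012 0.25454327 0.05261818] [ 0.46277157  0.28125514 -1.09928824 -0.30271022 -0.07835047  0.1359698 ] [ 0.16058795  0.01084155 -0.02309156]
[1.5, -0.95, 0.02] [-0.003, -0.001, 0.003] tcp [0.3897 0.2415 0.0453]
```

>>> jog_arm(steps=[1,-0.5,0,0,0,0,1.4,-0.85,0.1,0,0,0,1.4,-0.85,0.1,0,0,0,1.4,-0.85,0.1,0,0,0])

```text
time: 2.75
tcp_pos: [0.3887, 0.2415, 0.0423]
tcp_rot: [-0.405, 2.62, 0.095]
force: [0.2, 0.3, -0.9]
width: 0.0849
```

Run:
```python
from h import *
from bench import robot
import cv2
o=robot.get_obs();print(o["time"],o["tcp_pos"],o["tcp_rot"],o["joint_pos"],o["force"])
s=robot.snapshot("wrist");cv2.imwrite("pics/w3.png",s["image"][:,:,::-1])
y=.305;g=np.array([.547,.289,0])-.162*np.array([np.cos(y),np.sin(y),0])+[0,.002,.04];move(o,g,y,.5)
```

```text
2.75 [0.38866125 0.24154422 0.04229432] [-0.40519486  2.6203027   0.09509578] [ 0.4412125   0.29598156 -1.14464878 -0.35902095 -0.06848089  0.11727111] [ 0.19493323  0.25256363 -0.85112052]
[-0.23, -0.04, -0.21] [-0.004, -0.006, 0.003] tcp [0.3897 0.2415 0.0453]
```

View pics/w3.png

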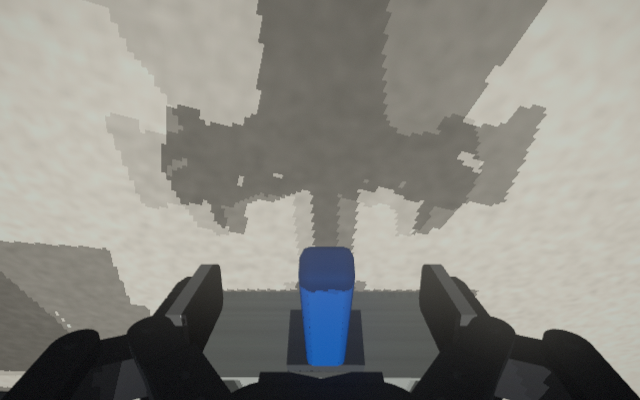

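>>> jog_arm(steps=[0,0,0,0,0,0,0,0,0,0,0,0,0,0,0,0,0,0,0,0,0,0,0,0,0,0,0,0,0,0,0,0,0,0,0,0,0,0,0,0,0,0], claw=0, grip_force=40)

```text
time: 3.5
tcp_pos: [0.3889, 0.2419, 0.0425]
tcp_rot: [-0.406, 2.62, 0.096]
force: [-2.6, 0.9, 4.8]
width: 0.0196
```

Run:
```python
from h import *
from bench import robot
import cv2
o=robot.get_obs();print(o["time"],o["tcp_pos"],o["force"],o["width"])
s=robot.snapshot("wrist");cv2.imwrite("pics/w4.png",s["image"][:,:,::-1])
s=robot.snapshot("top");cv2.imwrite("pics/t4.png",s["image"][100:300,130:400,::-1].repeat(2,0).repeat(2,1))
```

```text
3.5 [0.38893496 0.24189045 0.04246653] [-2.59200877  0.87155165  4.77764765] 0.019611962325949382
```

View pics/w4.png

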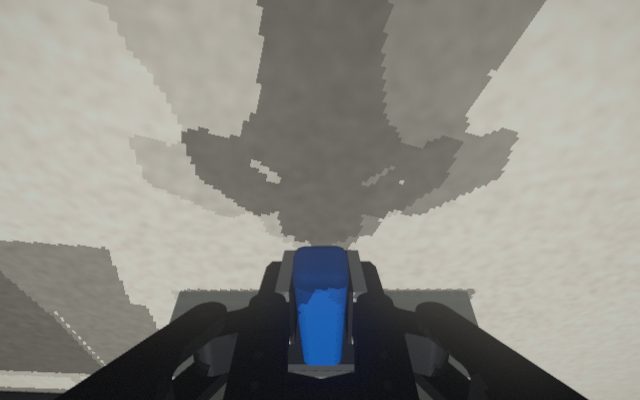

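View pics/t4.png

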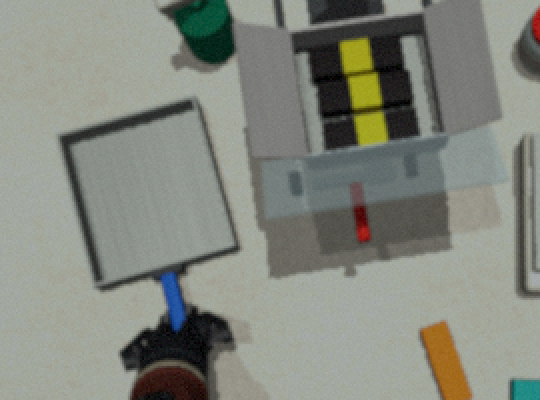

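Run:
```python
from h import *
from bench import robot
o=robot.get_obs();R0=Ro.from_rotvec(o["tcp_rot"]).as_matrix()
yt=np.arctan2(-R0[0,1],R0[1,1]);print("toolyaw",yt)
d=np.array([.547,.290])-o["tcp_pos"][:2]
c,s=np.cos(-yt),np.sin(-yt);rel=np.array([[c,-s],[s,c]])@d;print("pan in tool",rel)
y1=.175;c,s=np.cos(y1),np.sin(y1)
p1=np.r_[np.array([.6266,.018])-np.array([[c,-s],[s,c]])@rel,o["tcp_pos"][2]]
Rz=Ro.from_rotvec([0,0,y1-yt]).as_matrix();R1=Rz@R0
np.save("goal.npy",np.c_[R1,p1])
print(p1,np.round(R0.T@(p1-o["tcp_pos"])*100,2),Ro.from_matrix(R0.T@R1).as_rotvec().round(3))
```

```text
toolyaw 0.3061934664138649
pan in tool [ 0.16518597 -0.00177037]
[ 0.46362875 -0.00901689  0.04248342] [  0.45 -26.17  -0.11] [0.062 0.001 0.116]
```

>>> jog_arm(steps=[0.02,-1,-0.01,0.003,0,0.005,0.04,-2.3,-0.01,0.006,0,0.01,0.06,-3.6,-0.02,0.009,0,0.016,0.09,-5,-0.02,0.012,0,0.022,0.11,-6.5,-0.03,0.015,0,0.029,0.14,-8,-0.03,0.019,0,0.036,0.16,-9.5,-0.04,0.023,0,0.042,0.19,-11,-0.05,0.026,0,0.049,0.21,-12.5,-0.05,0.03,0,0.056,0.24,-14,-0.06,0.033,0,0.062])

```text
time: 4.6
tcp_pos: [0.4288, 0.1072, 0.0425]
tcp_rot: [-0.313, 2.631, 0.074]
force: [-1.4, 4.3, 1.5]
width: 0.0197
```

Run:
```python
from h import *
from bench import robot
o=robot.get_obs();R0=Ro.from_rotvec(o["tcp_rot"]).as_matrix();G=np.load("goal.npy");print(o["tcp_pos"],o["force"],o["width"],o["joint_pos"])
print(np.round(R0.T@(G[:,3]-o["tcp_pos"])*100,2),Ro.from_matrix(R0.T@G[:,:3]).as_rotvec().round(3))
```

```text
[0.42880172 0.1071605  0.04247752] [-1.37206657  4.2749215   1.51791299] 0.019745200207560158 [ 0.00666171  0.27208294 -1.19779599 -0.38299041  0.10521607 -0.20454306]
[ -0.57 -12.11   0.35] [0.03  0.001 0.053]
```

>>> jog_arm(steps=[-0.05,-1.3,0.03,0.003,0,0.006,-0.1,-2.6,0.08,0.006,0,0.011,-0.18,-4,0.11,0.01,0,0.017,-0.25,-5.4,0.16,0.013,0,0.023,-0.32,-6.8,0.2,0.017,0,0.03,-0.38,-8.2,0.24,0.02,0,0.036,-0.45,-9.6,0.28,0.024,0,0.042,-0.52,-11,0.32,0.027,0,0.048,-0.57,-12.1,0.35,0.03,0,0.053,-0.57,-12.1,0.35,0.03,0,0.053])

```text
time: 5.6
tcp_pos: [0.4638, -0.0101, 0.0425]
tcp_rot: [-0.23, 2.638, 0.049]
force: [0.9, 0.9, -2.0]
width: 0.0194
```

Run:
```python
from h import *
from bench import robot
import cv2
o=robot.get_obs();R0=Ro.from_rotvec(o["tcp_rot"]).as_matrix();G=np.load("goal.npy");print(o["tcp_pos"],o["force"],o["width"],o["joint_pos"])
print(np.round(R0.T@(G[:,3]-o["tcp_pos"])*100,2),Ro.from_matrix(R0.T@G[:,:3]).as_rotvec().round(3))
s=robot.snapshot("top");cv2.imwrite("pics/t5.png",cv2.resize(s["image"][50:250,220:400,::-1],None,fx=3,fy=3,interpolation=cv2.INTER_CUBIC))
s=robot.snapshot("scene");cv2.imwrite("pics/s5.png",cv2.resize(s["image"][130:340,220:480,::-1],None,fx=3,fy=2.8,interpolation=cv2.INTER_CUBIC))
```

```text
[ 0.46375545 -0.01013355  0.04251537] [ 0.87847448  0.93544788 -2.03665162] 0.019375003881020772 [-0.32667675  0.29505902 -1.12416537 -0.29274099  0.22366711 -0.44969434]
[-0.    0.11  0.01] [-0.003  0.    -0.002]
```

View pics/t5.png

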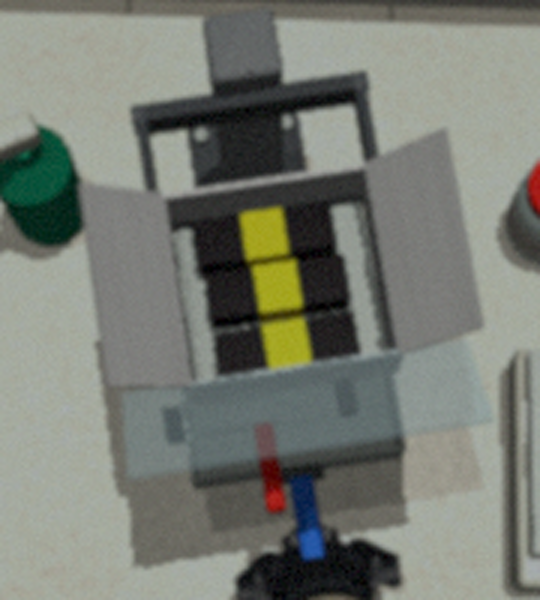

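View pics/s5.png

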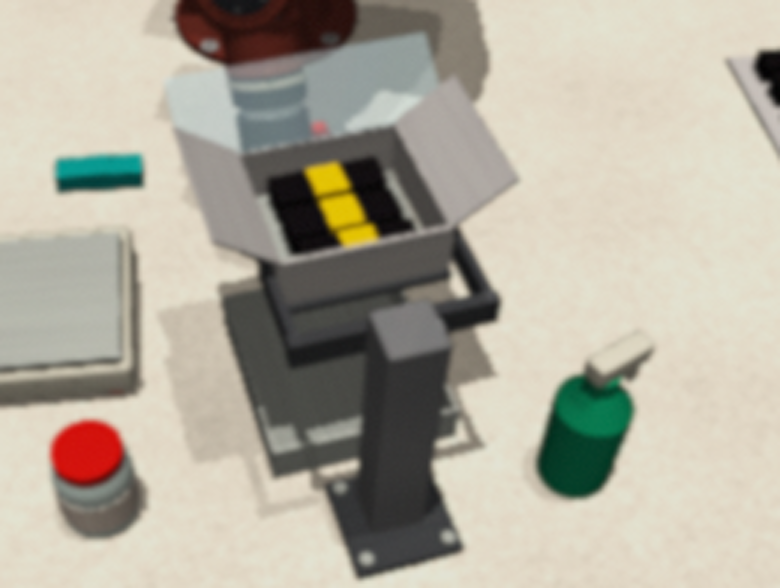

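Run:
```python
from h import *
o,d=pickle.load(open("s0.pkl","rb"));s=d["top"]
a=ray(s,220+195/3,50+478/3,.05);b=ray(s,220+402/3,50+446/3,.05);print(a,b,np.linalg.norm(a-b))
u=(a-b)/np.linalg.norm(a-b);x=np.array([u[1],-u[0],0]);print("yaw",np.arctan2(x[1],x[0]),"centre",(a+b)/2+.1*x)
s=d["scene"]
# scene rear rim corners & foot front corners
f=lambda x,y,z:ray(s,220+x/3,130+y/2.8,z)
print("pan rear base",f(275,473,0),f(455,432,0)); print("rear rim",f(268,425,.05), f(222,288,.05))
print("foot corners",f(328,482,.012),f(358,572,.012),f(462,548,.012))
```

```text
[0.51873326 0.08603389 0.05      ] [ 0.55045003 -0.08402478  0.05      ] 0.17299105158990857
yaw 0.18438641898119285 centre [0.63289654 0.01933889 0.05      ]
pan rear base [ 0.73787855 -0.04768006  0.        ] [0.70839752 0.12823916 0.        ]
rear rim [ 0.71285896 -0.05116603  0.05      ] [ 0.53761026 -0.08366771  0.05      ]
foot corners [ 7.59216365e-01 -5.54968057e-04  1.20000000e-02] [0.85333349 0.01462535 0.012     ] [0.83910693 0.10853868 0.012     ]
```

>>> jog_arm(steps=[0,0,0,0,0,0,0,0,0,0,0,0,0,0,0,0,0,0,0,0,0,0,0,0,0,0,0,0,0,0,0,0,-2,0,0,0,0,0,-5,0,0,0,0,0,-8,0,0,0,0,0,-8,0,0,0], claw=5)

```text
time: 6.6
tcp_pos: [0.4263, -0.0153, 0.1158]
tcp_rot: [-0.233, 2.634, 0.048]
force: [0.2, 0.4, -0.2]
width: 0.0501
```

Run:
```python
from h import *
from bench import robot
import cv2
o=robot.get_obs();print(o["time"],o["tcp_pos"],o["force"],o["width"],o["joint_pos"])
g=[.4925,.021,.219]
for L in(.6,.7):
  c=move(o,g,.175,L,.11);move(o,g,.175,L,0,c)
s=robot.snapshot("wrist");cv2.imwrite("pics/w6.png",s["image"][:,:,::-1])
```

```text
6.6 [ 0.42632034 -0.01534299  0.11575234] [ 0.24409019  0.4054553  -0.23146588] 0.05006231359921011 [-0.3884277   0.0120124  -1.10805235  0.01597858  0.25133979 -0.50896974]
[-10.04, 2.26, -17.21] [-0.007, -0.102, 0.004] tcp [0.428  0.0096 0.3147]
[-0.0, 0.0, 11.0] [0.0, 0.0, 0.0] tcp [0.4892 0.0204 0.224 ]
[-8.89, 2.27, -17.04] [-0.007, -0.202, 0.004] tcp [0.4189 0.008  0.3077]
[0.0, 0.0, 11.0] [0.0, 0.0, 0.0] tcp [0.4887 0.0203 0.2236]
```

View pics/w6.png

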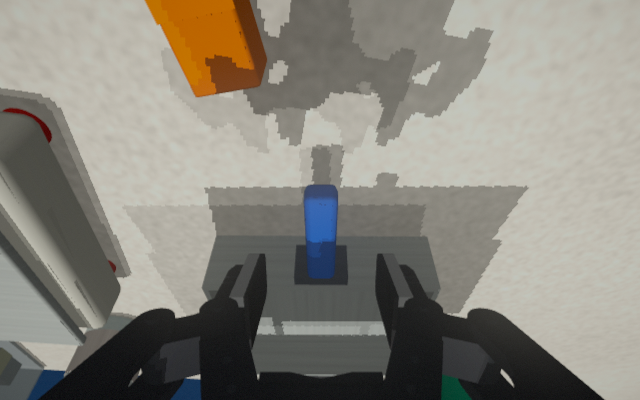

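>>> jog_arm(steps=[-2,0.4,-4,0,-0.04,0,-4,1,-8,-0.002,-0.1,0.001,-6,1.6,-12,-0.004,-0.15,0.002,-8.9,2.3,-17,-0.007,-0.2,0.004,-8.9,2.3,-17,-0.007,-0.2,0.004,-8.9,2.3,-17,-0.007,-0.2,0.004,-8.9,2.3,-17,-0.007,-0.2,0.004,-8.9,2.3,-17,-0.007,-0.2,0.004])

```text
time: 7.45
tcp_pos: [0.419, 0.0087, 0.3024]
tcp_rot: [-0.213, 2.444, 0.082]
force: [-0.3, -0.6, -0.7]
width: 0.0506
```

Run:
```python
from h import *
from bench import robot
import cv2
o=robot.get_obs();print(o["time"],o["tcp_pos"],o["force"],o["width"],o["joint_pos"])
g=[.4925,.021,.219]
move(o,g,.175,.7,.0)
s=robot.snapshot("wrist");cv2.imwrite("pics/w7.png",s["image"][:,:,::-1])
R0=Ro.from_rotvec(o["tcp_rot"]).as_matrix();H=s["hand_eye"]
C=R0@H[:3,3]+o["tcp_pos"];M=R0@H[:3,:3]
def pw(X):
    q=s["camera_matrix"]@(M.T@(np.array(X)-C));return q[:2]/q[2]
print("expected handle end/grip", pw([.473,.018,.228]),pw([.4925,.021,.228]))
hsv=cv2.cvtColor(s["image"],cv2.COLOR_RGB2HSV)
m=cv2.inRange(hsv,(0,150,60),(6,255,255))|cv2.inRange(hsv,(172,150,60),(180,255,255))
n,l,st,ce=cv2.connectedComponentsWithStats(m);print([ (a.tolist(),b.round(1)) for a,b in zip(st[1:],ce[1:]) if a[4]>100])
s=robot.snapshot("top");cv2.imwrite("pics/t7.png",cv2.resize(s["image"][50:250,220:400,::-1],None,fx=3,fy=3,interpolation=cv2.INTER_CUBIC))
```

```text
7.45 [0.41902007 0.00868458 0.30236024] [-0.2709753  -0.57069106 -0.74989304] 0.050559874153232605 [-0.42767351 -0.43306417 -0.92404277  0.48386569  0.3724047  -0.48567947]
[-0.43, -0.1, 10.57] [0.003, -0.009, -0.003] tcp [0.4887 0.0203 0.2236]
expected handle end/grip [319.60632153 210.1192931 ] [319.0520486  225.02262699]
[([310, 205, 20, 20, 333], array([319.5, 213.9])), ([103, 209, 51, 30, 1153], array([128.3, 223.6]))]
```

View pics/w7.png

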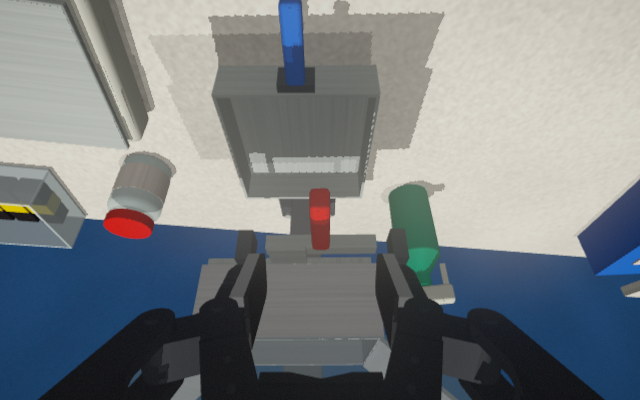

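View pics/t7.png

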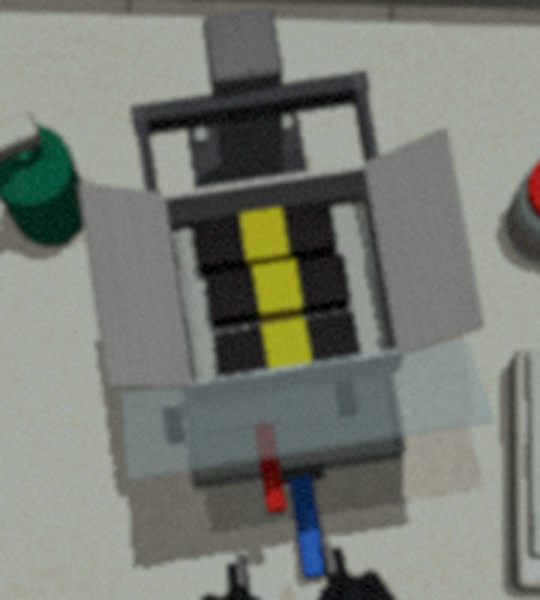

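>>> jog_arm(steps=[0,0,2.5,0,0,0,-0.2,0,5,0,-0.005,0,-0.3,-0.1,7.5,0,-0.009,0,-0.3,-0.1,9.2,0,-0.009,0,-0.3,-0.1,10.3,0,-0.009,0,-0.3,-0.1,10.3,0,-0.009,0,-0.3,-0.1,10.3,0,-0.009,0])

```text
time: 8.25
tcp_pos: [0.4864, 0.0197, 0.2267]
tcp_rot: [-0.212, 2.433, 0.082]
force: [-0.1, -0.8, 1.2]
width: 0.0502
```

Run:
```python
from h import *
from bench import robot
import cv2
o=robot.get_obs();print(o["time"],o["tcp_pos"],o["force"],o["width"],o["joint_pos"])
move(o,[.4925,.021,.219],.175,.7,.0)
s=robot.snapshot("wrist");cv2.imwrite("pics/w8.png",s["image"][:,:,::-1])
s=robot.snapshot("top");cv2.imwrite("pics/t8.png",cv2.resize(s["image"][50:250,220:400,::-1],None,fx=3,fy=3,interpolation=cv2.INTER_CUBIC))
```

```text
8.25 [0.48637679 0.01968776 0.22671767] [-0.10202098 -0.79098824  1.24108794] 0.05019405613078183 [-0.29749783 -0.16424011 -1.01461631  0.07651337  0.30046728 -0.37086571]
[0.02, 0.02, 0.39] [0.003, 0.001, -0.002] tcp [0.4887 0.0203 0.2236]
```

View pics/w8.png

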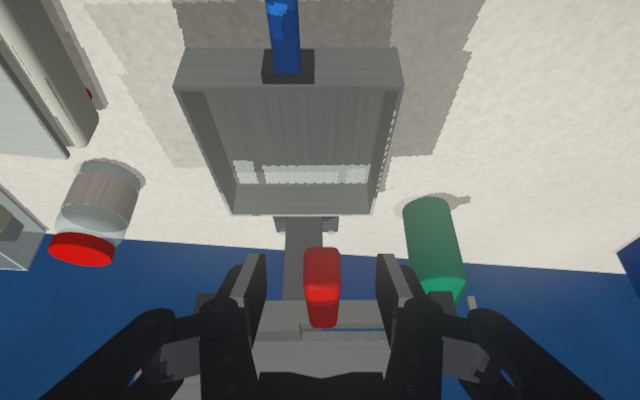

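View pics/t8.png

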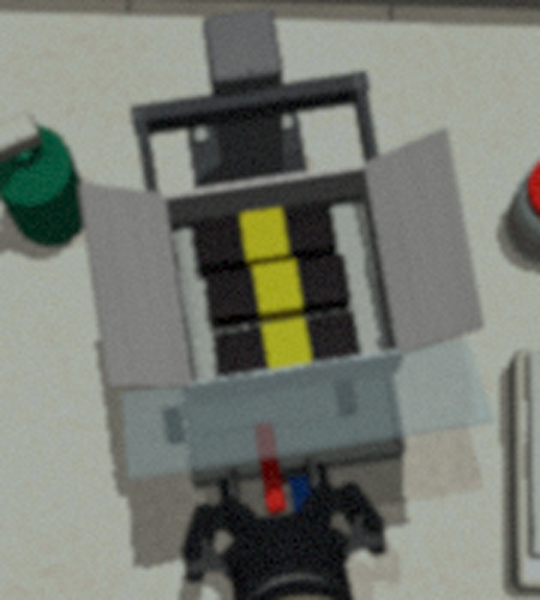

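Handle is between the pads (red at u≈321). Closing.

>>> jog_arm(steps=[0,0,0.2,0,0,0,0,0,0.2,0,0,0,0,0,0.2,0,0,0,0,0,0.2,0,0,0,0,0,0.2,0,0,0,0,0,0.2,0,0,0], claw=0, grip_force=40)

```text
time: 8.95
tcp_pos: [0.4883, 0.0198, 0.2263]
tcp_rot: [-0.213, 2.43, 0.081]
force: [-5.7, -1.0, 7.5]
width: 0.0133
```

>>> jog_arm(steps=[0,0.5,0,0,0,0,0,1.1,0,0,0,0,0,1.7,0,0,0,0,0,2.3,0,0,0,0,0,2.9,0,0,0,0,0,3.5,0,0,0,0,0,4.1,0,0,0,0,0,4.6,0,0,0,0,0,4.8,0,0,0,0,0,4.8,0,0,0,0])

```text
time: 9.95
tcp_pos: [0.4794, 0.0671, 0.2262]
tcp_rot: [-0.213, 2.431, 0.08]
force: [-14.1, -3.7, 11.1]
width: 0.0135
```

Run:
```python
from h import *
from bench import robot
import cv2
o=robot.get_obs();print(o["time"],o["tcp_pos"],o["force"],o["width"])
s=robot.snapshot("wrist");cv2.imwrite("pics/w9.png",s["image"][:,:,::-1])
s=robot.snapshot("top");cv2.imwrite("pics/t9.png",cv2.resize(s["image"][50:250,220:400,::-1],None,fx=3,fy=3,interpolation=cv2.INTER_CUBIC))
```

```text
9.95 [0.47935475 0.06713679 0.22620962] [-14.07201498  -3.675568    11.14954608] 0.013535080250392868
```

View pics/w9.png

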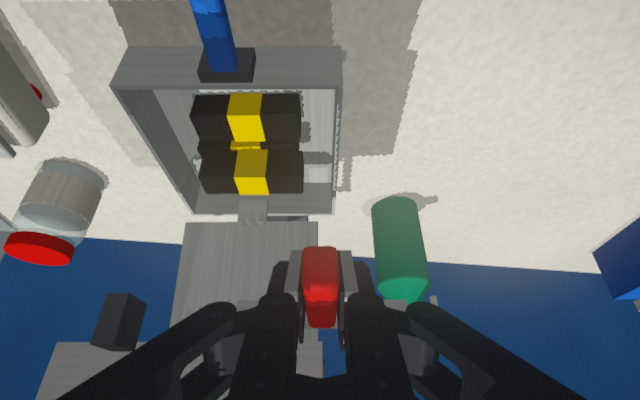

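View pics/t9.png

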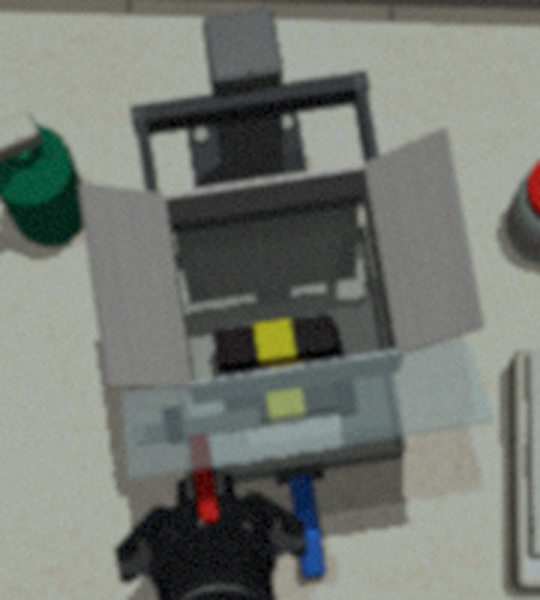

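>>> jog_arm(steps=[0,0,0,0,0,0,0,0,0,0,0,0,0,0,0,0,0,0,0,0,0,0,0,0,0,0,0,0,0,0,0,0,-1.5,0,0,0,0,0,-4,0,0,0,0,0,-7,0,0,0,0,0,-10,0,0,0,0,0,-10,0,0,0], claw=5)

```text
time: 11.05
tcp_pos: [0.4161, 0.0552, 0.3056]
tcp_rot: [-0.212, 2.426, 0.079]
force: [0.3, -0.2, -1.1]
width: 0.0501
```

Run:
```python
from h import *
from bench import robot
import cv2
o=robot.get_obs();print(o["time"],o["tcp_pos"],o["force"],o["width"])
s=robot.snapshot("wrist");cv2.imwrite("pics/w10.png",s["image"][:,:,::-1])
s=robot.snapshot("top");cv2.imwrite("pics/t10.png",cv2.resize(s["image"][50:250,200:420,::-1],None,fx=3,fy=3,interpolation=cv2.INTER_CUBIC))
s=robot.snapshot("scene");cv2.imwrite("pics/s10.png",cv2.resize(s["image"][130:340,180:480,::-1],None,fx=2.6,fy=2.6,interpolation=cv2.INTER_CUBIC))
```

```text
11.05 [0.41612653 0.05519266 0.30557586] [ 0.26986457 -0.22426522 -1.11578397] 0.05012883796469289
```

View pics/w10.png

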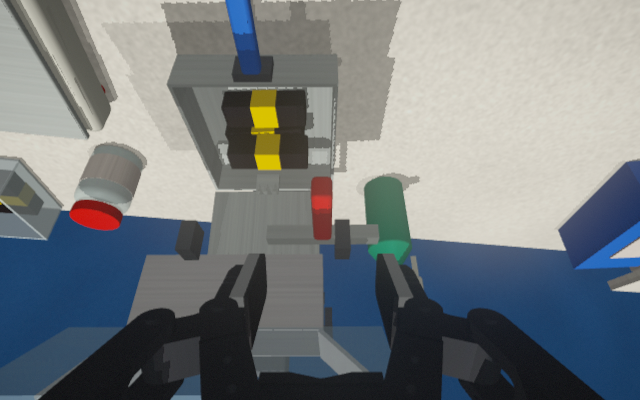

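View pics/t10.png

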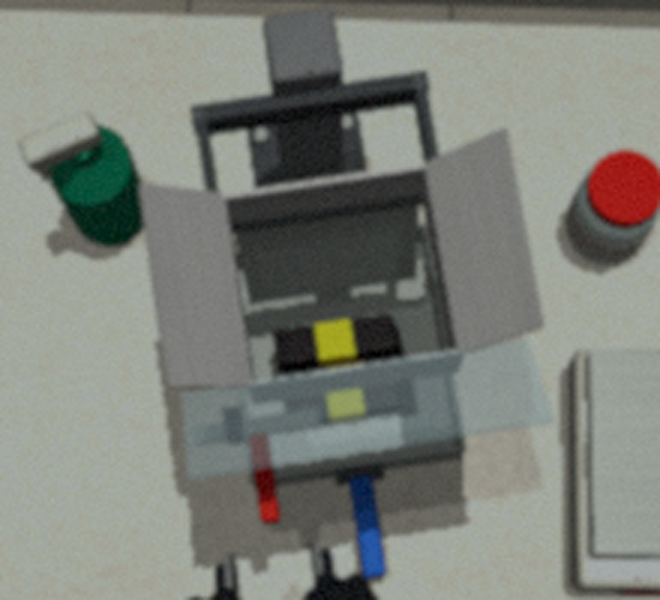

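View pics/s10.png

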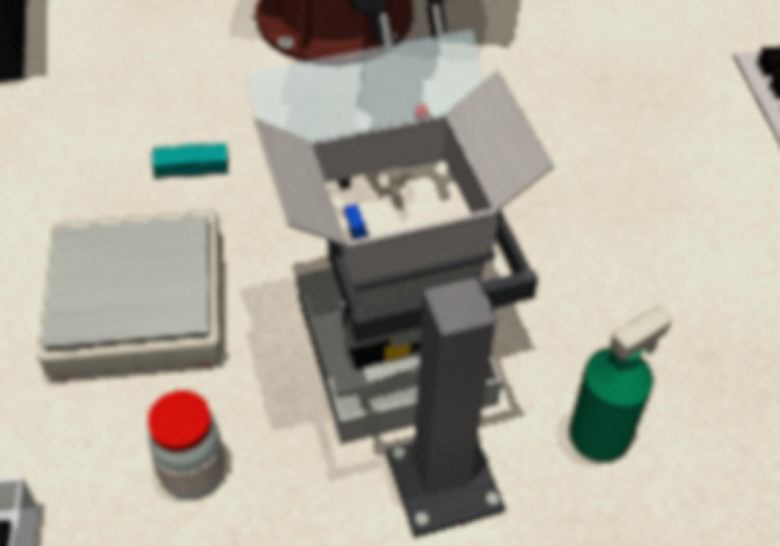

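Run:
```python
import cv2
a=cv2.imread("pics/w10.png")[70:200,160:350];cv2.imwrite("pics/w10z.png",cv2.resize(a,None,fx=4,fy=4,interpolation=cv2.INTER_CUBIC))
```

```text
(no output)
```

View pics/w10z.png

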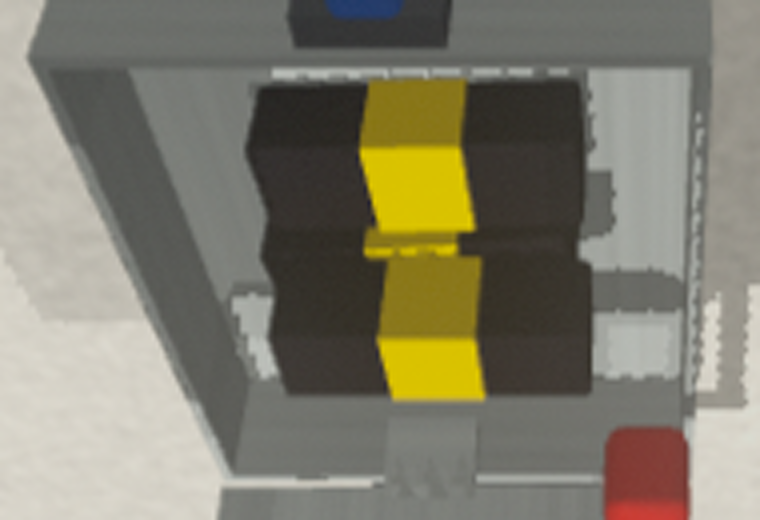

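```bash
python3 -c "
from bench import robot
print(robot.finish_job())"
```

```text
the job is handed in; nothing more can be done
None
```

The job is handed in at about 11 s of robot time. The pan stands under the hopper, the floor hangs open and all three cartons are in the pan; no verdict was reported.

I gripped the pan by its blue handle, dragged it flat under the hopper while the floor was shut, then let go. Leaning the gripper back about 40 degrees, I took the red bolt handle, slid it about 48 mm to the left, released it and backed off 10 cm.

**Pan position:** Before I drew the bolt, the top and scene views put the pan's centre about 2–6 mm from the drop point. In the last pictures it looks unmoved, but I did not measure it again.

**Cartons:** Two are fully visible. The third shows only as a dark strip and yellow band between them, so I judged it from that. Nothing seemed to move between the last two sets of pictures.

**Clear of everything:** The gripper is open and clear, with about 1 N on the wrist, close to sensor noise. The scale, spray bottle and jar look unmoved by eye.

**What went wrong:** On the first approach joint 3 ran to its range limit (-1.299 of -1.3) and left the tool about 12 mm off. I corrected this by reducing the lean to 0.5 rad for the pan grip.

**What disagreed:** My first estimate of the column foot from the top view was about 45 mm out because the hopper hid its edge. I dropped it; the scene view agreed with the other measurements.

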